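# Seat the capacitor and hold the hidden clamp bolt

### The job

Stand the small capacitor in the round pocket of the mount, terminals up and fully down, and let go of it. The nutrunner is already turning the nut, but the bolt just spins with it: reach down into the gap behind the bracket, grip the bolt's hex head across two flats and hold it from turning until the nut has run up tight and the bar clamps the capacitor. Finish still gripping the bolt head, and leave the other things on the bench where they are.

Things in the scene. Friction and masses are not known exactly. Their poses are not given: they have to be found in the camera images.
- cap_mid (a point): The small motor-run capacitor: an upright black can, 36 mm in diameter, 62 mm tall, with short terminals on top up to 71 mm; 0.18 kg. This point is on its axis half-way up the can, 31 mm above its underside; its z axis points to the terminal end.
- big_mid (a point): A larger, silver capacitor (47 mm in diameter, can 85 mm tall, 94 mm with terminals) that does not fit and is left alone. The point is on its axis, 42.5 mm above its underside. The two capacitors may stand in either place.
- pocket (a point): Centre of the round pocket's floor, 3 mm above the bench, where the seated capacitor's underside rests. Its axes are the mount's: z up, x away from the robot at yaw 0, y to the left. The pocket is a ring 11 mm high, 40 mm inside, flaring to 48 mm at the rim. Above it the can passes between bracket pad and clamp bar (gap 38.6 mm along x); along y 35 mm is free on both sides for fingers.
- bolt_head (a point): Centre of the clamp bolt's hex head (19 mm across flats, 9 mm thick), at x = +37.5, y = +60, z = +40 mm in the pocket's axes. The bolt's axis is level, along the mount's x. The head's front is 7 mm behind the bracket, its back 34 mm before the rear panel; the gap is open above, free for 40 mm to both sides and 35 mm below the head. Grip from above, fingers closing along the mount's y.
- thread (a joint): How far the nut has run up the bolt: 0 rad at the start, unchanged while bolt and nut spin together, grows by about 3 rad/s while the bolt head is held, 22 rad when tight (clamp bar closed on the capacitor).
- mount: Fixed sheet-metal mount; origin on the bench under the pocket, axes as the pocket's. Grey upright bracket, 148 mm wide: its pad at x = +19 mm, rear face at x = +26 mm, top 66 mm above the bench. Behind it a rear panel at x = +76 mm, 76 mm high. The nutrunner on its cradle lies along x at y = +60 mm, from x = -30 to -172 mm, its top 65 mm above the bench.
- clamp_bar: Dark steel clamp bar, 130 mm long, 34 to 54 mm above the bench (its flared lip to 62 mm), with a pad at x = -19 mm of the pocket while open; hinged on a post at y = -55 mm. The bolt draws its other end 8 mm towards the bracket. Origin on the hinge.
- bolt: The bolt (shank 12 mm); origin on its axis inside the nut, 67.5 mm before the head's centre, x axis towards the head. Until held it turns with the nut at about 6 rad/s, dragged with only 0.06 N m (0.15 N m once the nut is tight), so closing fingers bring the head's flats to lie against them; 20 to 30 N of grip holds it.
- capacitor: The small capacitor; origin at the centre of its underside, z axis to the terminals.
- dish: A flat dish of screws, 72 mm wide, 14 mm high; leave alone. Origin under its centre.
- pliers: Long-nose pliers, 156 mm long, lying flat; leave alone. Origin under their middle.
There are look-alikes about, which are no part of the job. What is shaped like the capacitor but blue or turquoise is not meant.

How it is judged:
By the outcome, as a careful person would: the job done as asked, in the order asked, and still so for the second after the job is handed in, while the arm keeps its last pose, push and grip.
It also fails if it takes over 72 s, if anything falls off the work surface, if the arm or the gripper's body presses on something with over 40 N, if the wrist force passes 120 N, or if a joint passes its speed limit or range.

### The arm

A 6-joint arm with a two-finger parallel gripper is mounted at the origin on a cart in front of the work surface, level with it; the furniture and walls round the work are solid. World frame = base frame: x ahead of the robot, y to its left, z up, the work surface at z = 0. Lengths are in m, angles in rad, forces in N, time in s.
With the tool pointing down it reaches from about 0.275 to 0.825 m from the base axis. Payload 5.2 kg.
Tool frame: the origin (TCP) lies midway between the tips of the shut fingers; the grasp point (between the pads) lies 19 mm behind it; z points along the fingers, y is the direction in which the jaws open and shut (so a half turn about z gives the same grasp; the last joint's range is limited). The gripper opens to 93 mm and grips with 3 to 60 N. Pads are 15 mm wide; open, the fingers measure 128 mm over their backs; the gripper's body (75 mm by 188 mm) begins 65 mm behind the grasp point.
Start: joints at [-1.398, 0.259, 1.535, -0, 1.348, -0.203], TCP at [0.202, -0.512, 0.219] pointing down, gripper open.
Joint ranges: [-3.14, 3.14], [-0.91, 2.08], [0.19, 2.58], [-1.22, 4.36], [0.22, 2.71], [-3.12, 3.12]. Speed limits (rad/s): [2.57, 2.57, 3.14, 3.14, 3.14, 3.14].

### API

Orientations are given as a unit quaternion [w, x, y, z].
In Python, from cell import env, command_gripper, solve_ik, sensors, vision, order gives the robot as it stands. Calls block until the motion is done:
- env.move_pose(position, orientation): joint-space move of the TCP to a pose.
- env.move_straight(position, frame=None, speed=0.15, max_force=None): straight line of the TCP; frame=None keeps the orientation; speed is the mean speed in m/s. With max_force (N) it stops when the force on the tool has changed by that much, and returns True; else False.
- env.set_joints(angles): joint-space move.
- command_gripper(opening): finger opening in m; the grip force is fixed at half the most; returns when the fingers have stopped.
- env.dwell(seconds).
- solve_ik(position, orientation): joint angles nearest the present ones, or None.
- sensors.read_state(): the state.
- vision.camera(name): name is "side" or "top" or "wrist"; returns a dict with "pixels" (480x640x3 uint8, red, green, blue), "mtx" (3x3 intrinsics, pixels), "view" (4x4, takes a point from world to camera coordinates). Camera axes: x right, y up, looking along -z (the intrinsics and any distortion apply to the point x, -y, -z); pixel columns grow to the right and rows downward; lengths in m; the calibration is good to about 2 mm. The wrist camera is an equidistant fisheye: a pixel r from the principal point sees the ray r / f radians off the axis. A picture is of the moment at which its call begins. There is no depth.
A pose or a line that the arm cannot do raises env.PlanningError and nothing moves.
- order.hand_in(): hands the job in, once; it reports no verdict.
The state is a dict: "time_s": time; "joint_positions": joint angles; "qd": joint speeds; "joint_torque": joint torques, N m; "position": TCP position; "eef_rot": TCP orientation; "wrist_force": force on the tool from outside, world axes, zero at the start; "moment": the same for the moment, N m; "grip_width": finger opening in m.
Only numpy, scipy, OpenCV 4.12 (cv2) and the standard library are available. Lean on these libraries where they do the work, as an engineer would, in place of code of your own. Each camera call takes 0.05 s, during which the arm holds its last target. There are 200 camera calls.

## Working session

There is one attempt and no reset: what is moved stays moved. The work goes in short steps, each a Python script; the robot and the scene stay as the last script left them, time stands still between calls to the robot, and variables do not carry over. Pictures are saved under pics/ and viewed, about 8 in all and at most 12, crops included, and the job is handed in when it is done.

```bash
ls; mkdir -p pics; cat > h.py <<'E'
import numpy as np, cv2
from cell import env, command_gripper, solve_ik, sensors, vision, order
def shot(name,fn=None):
    c=vision.camera(name)
    if fn: cv2.imwrite('pics/'+fn,cv2.cvtColor(c['pixels'],cv2.COLOR_RGB2BGR)); np.savez('pics/'+fn[:-4],**c)
    return c
def ray(c,u,v):
    K=np.array(c['mtx']);V=np.array(c['view']);x=(u-K[0,2])/K[0,0];y=(v-K[1,2])/K[1,1]
    if c.get('fish'):
        r=np.hypot(x,y);s=np.sin(r)/r if r>1e-9 else 1.;d=np.array([x*s,-y*s,-np.cos(r)])
    else: d=np.array([x,-y,-1.])
    R=V[:3,:3];return -R.T@V[:3,3],R.T@d
def onz(c,u,v,z):
    o,d=ray(c,u,v);return o+d*(z-o[2])/d[2]
def proj(c,p):
    K=np.array(c['mtx']);V=np.array(c['view']);q=V[:3,:3]@np.array(p)+V[:3,3];a,b,w=q[0],-q[1],-q[2]
    if c.get('fish'):
        r=np.hypot(a,b);t=np.arctan2(r,w)/max(r,1e-9);a*=t;b*=t
    else: a/=w;b/=w
    return np.array([K[0,0]*a+K[0,2],K[1,1]*b+K[1,2]])
def load(fn,fish=False):
    d=dict(np.load('pics/'+fn+'.npz',allow_pickle=True));d['fish']=fish;return d
E
python3 - <<'E'
from h import *
c=shot('top','top1.png');print(c.keys(),c['mtx'],c['view']);c=shot('side','side1.png');print(c['view'])
print(sensors.read_state())
E
```

```text
pics
dict_keys(['pixels', 'mtx', 'view']) [[624.78548874   0.         317.63099507]
 [  0.         624.78548874 250.39409645]
 [  0.           0.           1.        ]] [[ 0.00683056 -0.99981616 -0.01791627  0.14320934]
 [ 0.98181384  0.00330613  0.1898174  -0.53757795]
 [-0.18972327 -0.018887    0.98165593 -1.02321278]
 [ 0.          0.          0.          1.        ]]
[[-0.96916546 -0.24578891 -0.01749641  0.53808002]
 [ 0.07773686 -0.37235638  0.92482848 -0.05690591]
 [-0.23382748  0.8949517   0.3799818  -1.02688396]
 [ 0.          0.          0.          1.        ]]
{'time_s': 0.1, 'joint_positions': array([-1.39780503e+00,  2.59258280e-01,  1.53595883e+00, -3.87258586e-05,
        1.34800143e+00, -2.02773046e-01]), 'qd': array([-0.00067247, -0.00097637, -0.00269457,  0.00152135,  0.00210919,
       -0.00063067]), 'joint_torque': array([ 1.44549020e-03, -4.38214123e+01, -2.84640616e+01,  7.20144203e-02,
        3.62390676e-02, -5.19776631e-05]), 'position': array([ 0.20177748, -0.51112404,  0.21791316]), 'eef_rot': array([-8.13134605e-04,  9.82400876e-01,  1.86782914e-01, -6.77377894e-06]), 'wrist_force': array([ 0.2025547 , -0.83989041,  0.27982705]), 'moment': array([-0.0536359 , -0.05302285, -0.00457414]), 'grip_width': 0.09284669229723358}
```

View pics/top1.png

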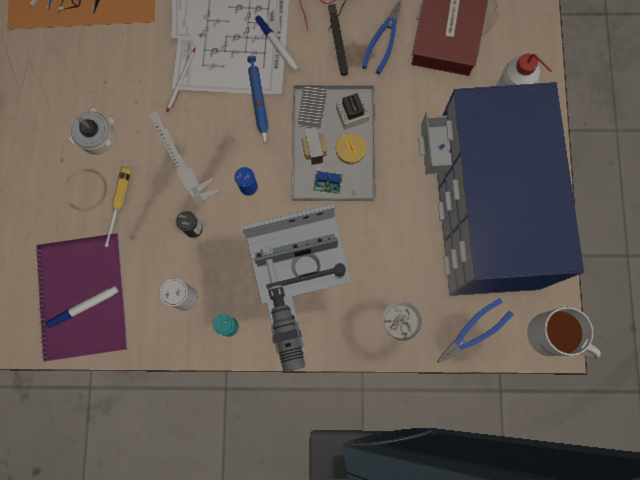

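View pics/side1.png

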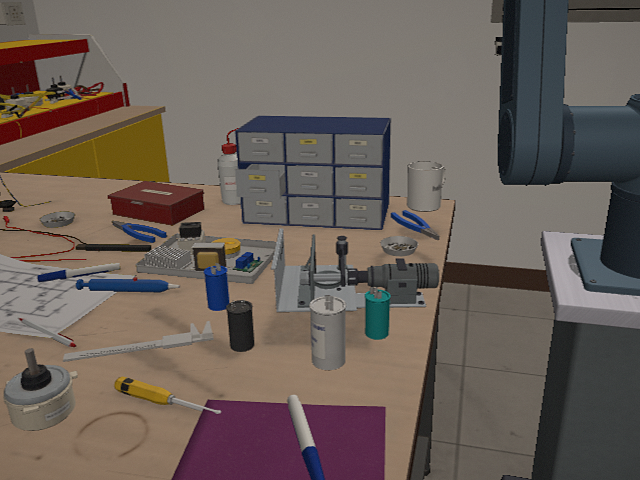

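The top view shows the black can at about (188,222), the pocket ring at about (306,264), the nutrunner at (287,330), and the silver can at (178,294). The side view confirms that the black can is upright. I'll enlarge the part of the top view around the mount.

```bash
python3 - <<'E'
from h import *
c=load('top1');im=cv2.imread('pics/top1.png')[195:345,165:365]
cv2.imwrite('pics/crop1.png',cv2.resize(im,None,fx=4,fy=4,interpolation=cv2.INTER_CUBIC))
for n,u,v,z in [('cap top',187,218,.062),('ring',306,264,.014),('panelL',243,227,.076),('panelR',334,208,.076),('brL',255,256,.066),('brR',337,238,.066)]: print(n,onz(c,u,v,z).round(4))
E
```

```text
cap top [0.5914 0.3723 0.062 ]
ring [0.5196 0.1672 0.014 ]
panelL [0.5724 0.2727 0.076 ]
panelR [0.6061 0.1181 0.076 ]
brL [0.5242 0.2522 0.066 ]
brR [0.5559 0.1128 0.066 ]
```

View pics/crop1.png

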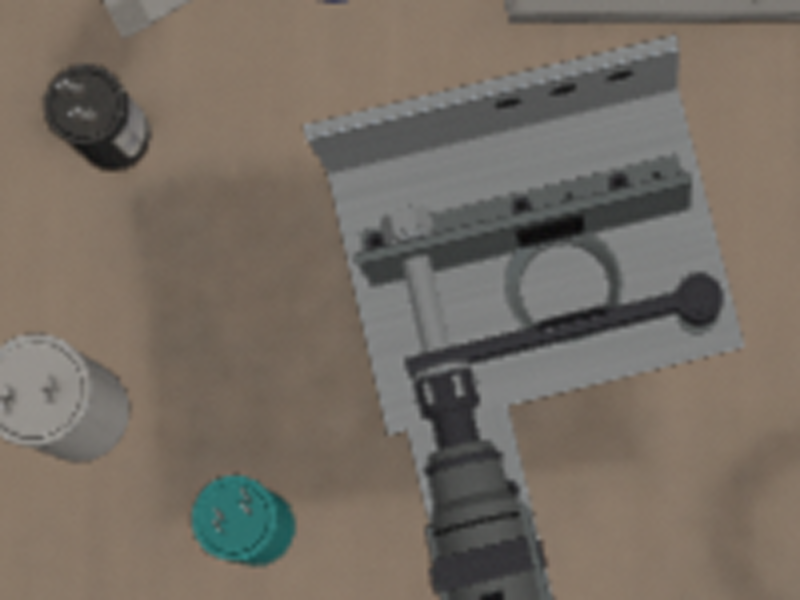

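The crop shows the can top at crop (85,102), which is full-image (186,220). The ring is around full-image (306,267) and the bracket and panel edges are clear, giving a yaw of about 0.22. Next I'll lift clear of the cabinet, move near the mount and look with the wrist camera.

```bash
cat >> h.py <<'E'
def q(psi): return [0,np.cos(psi/2),np.sin(psi/2),0]
E
python3 - <<'E'
from h import *
env.move_straight([.202,-.512,.40],speed=.25)
env.move_pose([.50,.20,.40],q(.22))
env.move_pose([.50,.20,.26],q(.22))
c=shot('wrist','w1.png');print(c['mtx'],c['view']); c['fish']=True
V=c['view'];print(-V[:3,:3].T@V[:3,3]);
s=sensors.read_state();print(s['time_s'],s['position'],s['joint_positions'])
for p in [(.591,.37,.062),(.518,.167,.014),(.54,.235,.043)]: print(proj(c,p))
E
```

```text
[[371.64829954   0.         315.18279548]
 [  0.         371.64829954 238.68121666]
 [  0.           0.           1.        ]] [[ 0.21859303 -0.97581506  0.00143292  0.08546848]
 [ 0.94441189  0.21118839 -0.25196358 -0.47502485]
 [ 0.24556724  0.05643075  0.96773566 -0.56565766]
 [ 0.          0.          0.          1.        ]]
[0.56884329 0.21564165 0.42759565]
4.3667 [0.50158307 0.19995896 0.26225232] [ 1.72697746e-01  2.12264331e-01  1.48876449e+00 -2.14683342e-05
  1.43668410e+00  1.52405992e+00]
[171.33487772  95.48735375]
[346.96208466 197.8700168 ]
[290.23200976 167.20736521]
```

View pics/w1.png

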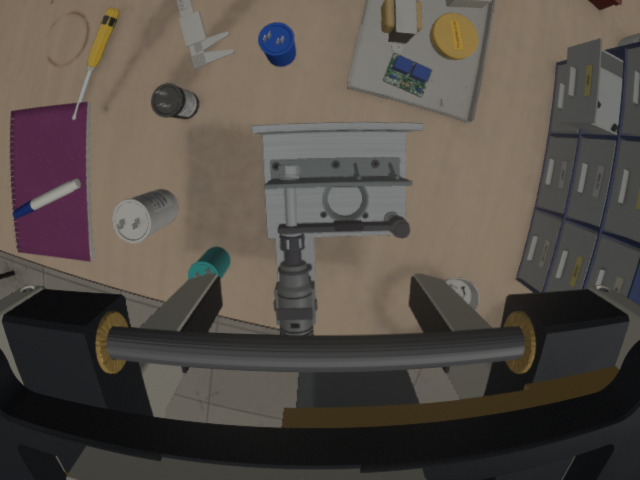

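The wrist view shows the can top at about (168,98), the ring at (346,199) and the bolt head at (292,171). All three are within a few pixels of my predictions. I'll compute these and move over the capacitor.

```bash
python3 - <<'E'
from h import *
c=load('w1',True);im=cv2.imread('pics/w1.png')
a=im[70:130,140:210];b=im[110:250,240:430]
a=cv2.resize(a,None,fx=5,fy=5,interpolation=2);b=cv2.resize(b,None,fx=4,fy=4,interpolation=2)
o=np.zeros((560+10,760,3),np.uint8);o[:560]=b;o[-300:,:350]=0;o[270:570,0:250]=a[:,:250]
cv2.imwrite('pics/crop2.png',o)
for n,u,v,z in [('cap top',168,98,.062),('ring',346,199,.014),('panelL',254,129,.076),('panelR',422,125,.076),('brL',268,183,.066),('brR',410,183,.066),('head',292,171,.045)]: print(n,onz(c,u,v,z).round(4))
E
```

```text
cap top [0.588  0.3732 0.062 ]
ring [0.5165 0.1678 0.014 ]
panelL [0.5711 0.2746 0.076 ]
panelR [0.6119 0.1198 0.076 ]
brL [0.522 0.252 0.066]
brR [0.5536 0.1149 0.066 ]
head [0.5367 0.2323 0.045 ]
```

View pics/crop2.png

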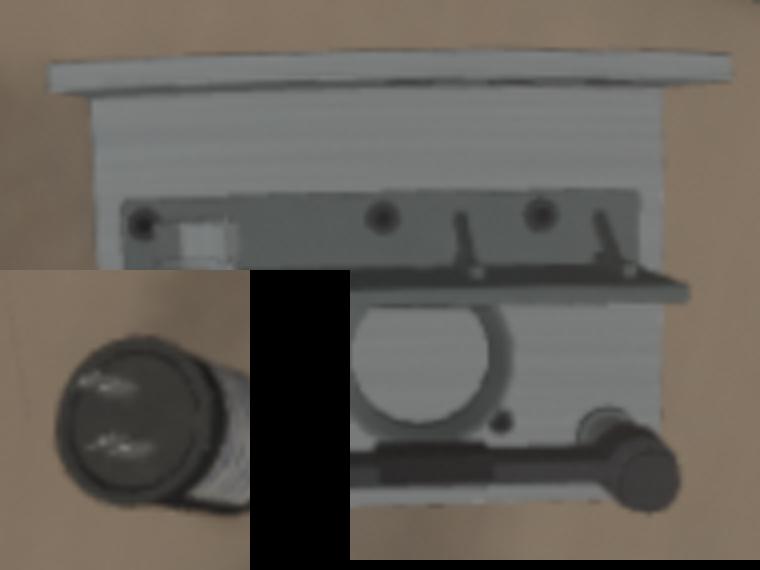

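```bash
python3 - <<'E'
from h import *
Q=q(.23)
env.move_pose([.588,.373,.13],Q)
print(sensors.read_state()['position'])
c=shot('wrist','w2.png')
print(env.move_straight([.588,.373,.021],speed=.08,max_force=10))
print(sensors.read_state()['position'])
command_gripper(.03)
s=sensors.read_state();print(s['grip_width'],s['position'],s['wrist_force'],s['time_s'])
env.move_straight([.588,.373,.12],speed=.1)
c=shot('wrist','w3.png')
a=cv2.imread('pics/w2.png');b=cv2.imread('pics/w3.png')
cv2.imwrite('pics/w23.png',np.vstack([a[60:360,120:540],b[60:360,120:540]]))
s=sensors.read_state();print(s['grip_width'],s['position'],s['wrist_force'],s['time_s'])
E
```

```text
[0.58872286 0.37262795 0.13162703]
False
[0.58845731 0.37320006 0.02172152]
0.03483900442815059 [0.58794932 0.37320747 0.02099054] [-0.71574354  1.03919949  0.30554227] 7.7917
0.03463531336092918 [0.58738234 0.37271562 0.11881055] [-1.13313431  0.50748947 -1.72279787] 8.9833
```

View pics/w23.png

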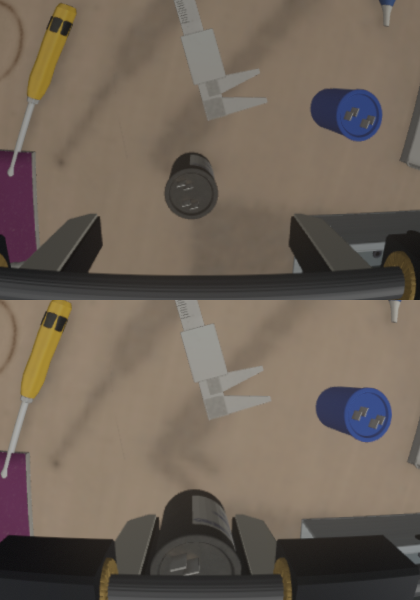

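The capacitor is gripped and lifted. In w2 the top centre was at full-image (311,255). I'll check how it sits in the grip with rays.

```bash
python3 - <<'E'
from h import *
c=load('w2',True);print(onz(c,311,255,.062), onz(c,311,253,.062))
# lift = .1188-.0210 ; in w3 visible top disc edges
c=load('w3',True);z=.062+.0978
for d in (-.006,0,.006,.012):
    R=np.array([np.cos(.23),np.sin(.23)]);n=np.array([-R[1],R[0]]);p=np.array([.5874,.3727])+d*R
    print(d,[ (proj(c,[*(p+18e-3*w),z])-[120,60-300]).round(0) for w in (R,n,-n)],(proj(c,[*(p+18e-3*R),z-.062])-[120,60-300]).round(0))
E
```

```text
[0.58528161 0.37499754 0.062     ] [0.586634   0.37531119 0.062     ]
-0.006 [array([197., 545.]), array([150., 586.]), array([242., 586.])] [196. 495.]
0 [array([197., 530.]), array([150., 572.]), array([243., 572.])] [196. 484.]
0.006 [array([197., 514.]), array([149., 559.]), array([244., 559.])] [196. 473.]
0.012 [array([197., 499.]), array([148., 544.]), array([245., 544.])] [196. 462.]
```

```bash
python3 - <<'E'
import cv2
a=cv2.imread('pics/w3.png')[220:320,240:400];cv2.imwrite('pics/w3c.png',cv2.resize(cv2.convertScaleAbs(a,alpha=1.8),None,fx=5,fy=5,interpolation=2))
E
```

```text
(no output)
```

View pics/w3c.png

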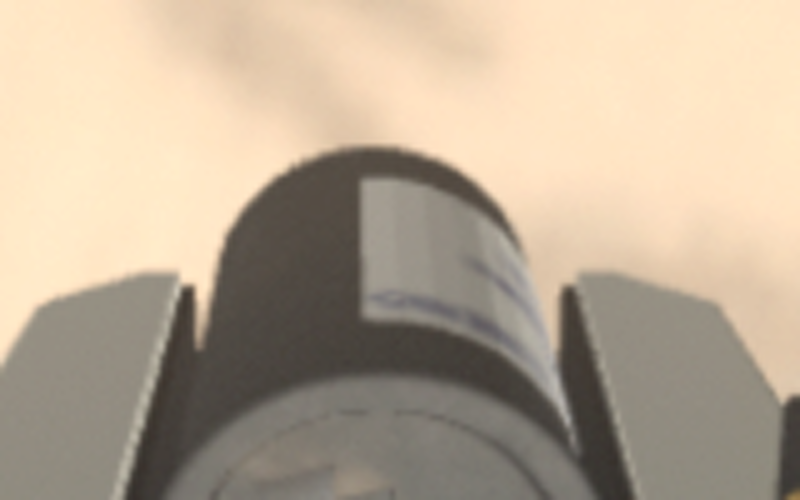

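The far-rim checks put the can axis about 2 mm behind the TCP along tool x, and laterally centred. Next I'll look at the pocket from almost directly above.

```bash
python3 - <<'E'
from h import *
Q=q(.23);R=np.array([np.cos(.23),np.sin(.23)])
env.move_straight([.588,.373,.20],speed=.2)
p=np.array([.517,.168])-.07*R
env.move_pose([*p,.20],Q)
env.move_straight([*p,.15],speed=.15)
c=shot('wrist','w4.png');c['fish']=True
print(proj(c,[.517,.168,.014]),proj(c,[.5367,.2323,.045]),sensors.read_state()['time_s'],sensors.read_state()['position'])
a=cv2.imread('pics/w4.png')[100:290,180:440];cv2.imwrite('pics/w4c.png',cv2.resize(cv2.convertScaleAbs(a,alpha=1.6),None,fx=3,fy=3,interpolation=2))
E
```

```text
[316.19080009 144.24634138] [236.62902766 100.09160556] 11.0833 [0.44985694 0.15256107 0.15061963]
```

View pics/w4c.png

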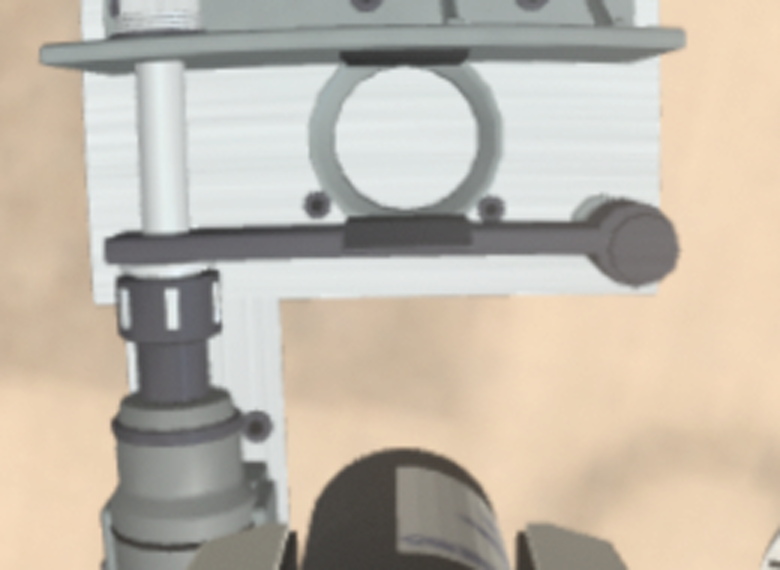

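The ring centre is at crop (406,138), full-image (315.3,146). The bolt shank runs from crop (161,65) to (164,232), and the plate's front edge from (93,302) to (655,293).

```bash
python3 - <<'E'
from h import *
c=load('w4',True)
f=lambda x,y,z:onz(c,180+x/3,100+y/3,z)
print('pocket',f(406,138,.014),f(406,138,.006))
a,b=f(93,302,.003),f(655,293,.003);d=a-b;print('plate yaw',np.arctan2(-d[0],d[1]))
a,b=f(161,65,.043),f(164,232,.043);d=a-b;print('shank',a,np.arctan2(d[1],d[0]))
a,b=f(45,45,.066),f(685,30,.066);d=a-b;print('bracket',np.arctan2(-d[0],d[1]),a,b)
a,b=f(84,150,.003),f(93,300,.003);d=a-b;print('plate side',np.arctan2(d[1],d[0]))
p=f(406,138,.008)[:2];s=f(161,65,.043)[:2]
for psi in (.23,.245,.26):
  n=np.array([-np.sin(psi),np.cos(psi)]);print(psi,'shank y',(s-p)@n, 'head',p+.0375*np.array([n[1],-n[0]])+.06*n)
E
```

```text
pocket [0.51545333 0.16834349 0.014     ] [0.51539894 0.16831779 0.006     ]
plate yaw 0.24586319218378766
shank [0.52061365 0.23133092 0.043     ] 0.22918614007535978
bracket 0.247440993299616 [0.52007644 0.25431945 0.066     ] [0.55570475 0.11328305 0.066     ]
plate side 0.2535490885937243
0.23 shank y 0.0601617772597937 head [0.53824637 0.23529336]
0.245 shank y 0.059863596197677685 head [0.53723931 0.23562832]
0.26 shank y 0.05955194607896485 head [0.53622733 0.23594813]
```

```bash
python3 - <<'E'
from h import *
psi=.245;Q=q(psi);R=np.array([np.cos(psi),np.sin(psi)])
t=np.array([.5156,.1683])+.002*R
env.move_straight([*t,.15],frame=Q,speed=.1); env.dwell(.3)
e=t-sensors.read_state()['position'][:2];print('err',e); cmd=t+e
env.move_straight([*cmd,.092],speed=.08); env.dwell(.2)
s=sensors.read_state();print(s['position']-[*t,.092],s['wrist_force'])
print(env.move_straight([*cmd,.05],speed=.03,max_force=8))
s=sensors.read_state();print(s['position'],s['wrist_force'],s['moment'],s['time_s'])
c=shot('side','s2.png');shot('wrist','w5.png')
E
```

```text
err [2.72534302e-04 4.23918286e-05]
[6.83915707e-04 9.92817851e-05 6.01223106e-04] [-0.0589994  -0.01143731 -1.97333615]
False
[0.51797569 0.16885538 0.05022413] [ 0.06447263  0.66041591 -3.11587914] [0.02152762 0.00473121 0.00740939] 14.8667
```

```bash
python3 - <<'E'
from h import *
s=sensors.read_state()['position']
print(env.move_straight([.5177,.1688,.021],speed=.03,max_force=8))
s=sensors.read_state();print(s['position'],s['wrist_force'],s['moment'],s['time_s'])
c=shot('side','s2.png');c=shot('wrist','w5.png')
a=cv2.imread('pics/s2.png')[210:330,250:450];b=cv2.imread('pics/w5.png')[120:360,180:450]
a=cv2.resize(a,(400,240));cv2.imwrite('pics/p8.png',np.hstack([a,b]))
E
```

```text
True
[0.51736159 0.1690056  0.02374177] [-0.60711216  1.71596275  4.63615989] [ 0.02095577  0.0871875  -0.04771641] 15.7833
```

View pics/p8.png

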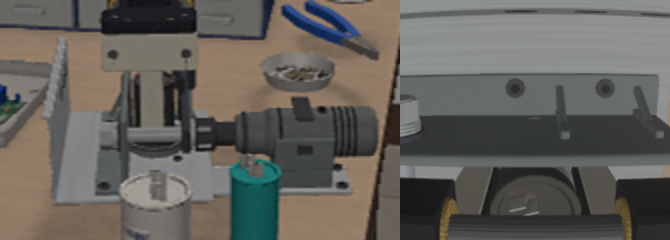

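The descent stopped at z=0.0237 against an expected 0.024, so the can is seated, and the side view shows it upright in the mount. Now I'll release it, retreat and look again.

```bash
python3 - <<'E'
from h import *
psi=.245;Q=q(psi);R=np.array([np.cos(psi),np.sin(psi)])
command_gripper(.056)
s=sensors.read_state();print(s['grip_width'],s['wrist_force'])
env.move_straight([.5174,.1690,.13],speed=.1)
command_gripper(.042)
h=np.array([.5372,.2356])
env.move_straight([*(h-.06*R),.16],frame=Q,speed=.15)
c=shot('wrist','w6.png');c['fish']=True
s=sensors.read_state();print(s['grip_width'],s['time_s'],s['position'])
print('pred head',proj(c,[*h,.043]),'captop',proj(c,[.5156,.1683,.065]),(proj(c,[.5156,.1683,.065])-[200,80])*3)
a=cv2.imread('pics/w6.png')[80:270,200:460];cv2.imwrite('pics/w6c.png',cv2.resize(cv2.convertScaleAbs(a,alpha=1.4),None,fx=3,fy=3,interpolation=2))
E
```

```text
0.05588438841081396 [1.49212834 0.26682235 0.29139706]
0.04221752876860395 18.8583 [0.47915832 0.22066767 0.15971803]
pred head [315.53412214 156.81946888] captop [398.15889603 210.82108446] [594.47668809 392.46325339]
```

View pics/w6c.png

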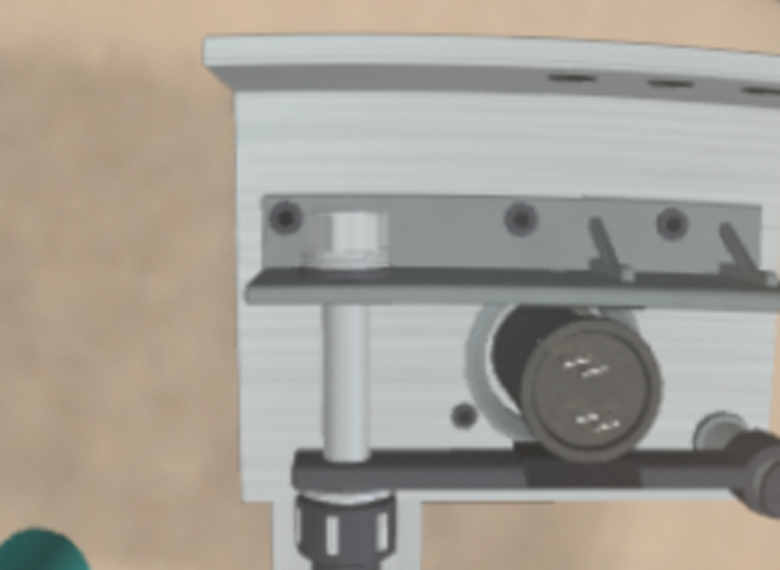

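The can top is at crop (592,390) against a predicted (594,392), so it is seated and upright. The bolt head is at crop (347,233), within 1 px of the prediction. Next I'll descend and grip it.

```bash
python3 - <<'E'
from h import *
psi=.245;Q=q(psi);R=np.array([np.cos(psi),np.sin(psi)])
h=np.array([.5372,.2356])+.0012*R
env.move_straight([*h,.115],speed=.12);env.dwell(.2)
e=h-sensors.read_state()['position'][:2];print(e)
print(env.move_straight([*(h+e),.024],speed=.05,max_force=8))
s=sensors.read_state();print(s['position']-[*h,.024],s['wrist_force'],s['time_s'])
if s['position'][2]<.027:
    command_gripper(.012)
    for i in range(6):
        s=sensors.read_state();print(s['time_s'],s['grip_width'],s['position'].round(4),s['wrist_force'].round(1),s['moment'].round(2));env.dwell(.3)
    shot('top','t2.png')
E
```

```text
[ 1.50826773e-04 -6.36430697e-05]
False
[3.12776928e-04 1.96558728e-05 2.82677752e-04] [ 0.04459071 -0.81166997  0.38436519] 21.8083
22.3167 0.020214888272985395 [0.5385 0.2361 0.0241] [0.2 0.8 0.4] [0.31 0.1  0.01]
22.6167 0.02019717658892759 [0.5385 0.2361 0.0241] [-0.6  3.3  0.9] [ 0.5   0.17 -0.01]
22.9167 0.02020372637943218 [0.5385 0.2361 0.0241] [-0.8  3.6  1.3] [ 0.7   0.24 -0.02]
23.2167 0.02030820299869606 [0.5385 0.236  0.024 ] [-1.2  3.5  1.9] [ 0.87  0.23 -0.05]
23.5167 0.020403402373702938 [0.5385 0.236  0.0241] [-0.8  5.6  1.7] [ 0.89  0.24 -0.03]
23.8167 0.02040966825661685 [0.5385 0.236  0.024 ] [-0.4  4.9  2.4] [ 0.9   0.24 -0.02]
```

The grip reads 20.2–20.4 mm. The can read 1.2 mm under its true width, so flats should read about 18 and corners about 20.7. I'm probably on the corners, so I'll regrip.

```bash
python3 - <<'E'
from h import *
for k in range(4):
    command_gripper(.027); env.dwell(.13*(k+1))
    command_gripper(.012); env.dwell(.3)
    s=sensors.read_state();print(s['time_s'],s['grip_width'],s['position'].round(4),s['wrist_force'].round(1),s['moment'].round(2))
    if s['grip_width']<.0193: break
for i in range(3):
    env.dwell(.5);s=sensors.read_state();print(s['time_s'],s['grip_width'],s['wrist_force'].round(1),s['moment'].round(2))
E
```

```text
25.2917 0.020615857345456207 [0.5384 0.2361 0.024 ] [-0.2  2.8 -0.9] [ 0.52  0.1  -0.  ]
26.5583 0.019587837542622624 [0.5385 0.2361 0.024 ] [-1.   2.5 -0.3] [ 0.55  0.13 -0.01]
27.95 0.02021217767231259 [0.5384 0.2361 0.024 ] [-0.7  2.3  0.4] [0.57 0.11 0.05]
29.4667 0.019956844557903877 [0.5385 0.2361 0.024 ] [-1.   2.9 -0.2] [ 0.54  0.15 -0.01]
29.9667 0.01964417101260057 [-1.   5.4  0.7] [ 0.81  0.16 -0.02]
30.4667 0.02003680926771248 [-1.8  4.4  1.3] [ 0.93  0.22 -0.02]
30.9667 0.019943323241540998 [-1.6  5.2  0.4] [ 0.93  0.16 -0.01]
```

```bash
python3 - <<'E'
from h import *
W=[]
rows=[]
for i in range(4):
    c=shot('wrist');rows.append(cv2.resize(c['pixels'][230:330,265:365,::-1],(200,200),interpolation=2))
    for k in range(5): W.append(sensors.read_state()['grip_width']*1e3);env.dwell(.03)
print(np.round(W,2))
c=shot('top','t3.png')
f=lambda n:cv2.resize(cv2.imread('pics/'+n)[235:295,250:350],(400,240),interpolation=2)
cv2.imwrite('pics/p11.png',np.vstack([np.hstack(rows),np.hstack([f('top1.png'),f('t3.png')])]))
s=sensors.read_state();print(s['time_s'],s['moment'],s['wrist_force'])
E
```

```text
[19.93 19.9  20.17 19.98 20.07 20.15 19.85 19.92 20.26 19.93 20.49 20.2
 19.87 20.11 19.77 19.9  19.83 20.09 20.16 19.98]
31.8833 [ 0.94193246  0.22858542 -0.00880505] [-1.48948121  4.74352239  0.17500246]
```

View pics/p11.png

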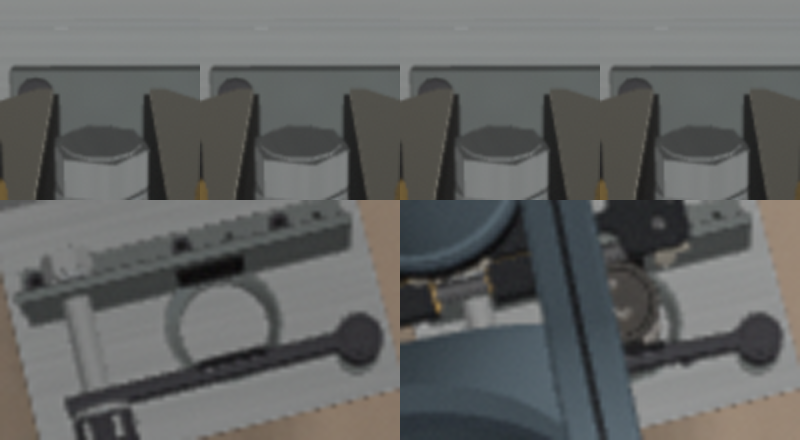

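The head is not moving across the frames, so the bolt is held, and the width scatter is sensor noise around 20.0 mm. I'll check flats versus corners from the apparent width and the facet pattern.

```bash
python3 - <<'E'
from h import *
c=shot('wrist','w7.png');c['fish']=True
g=c['pixels'][...,1].astype(int)
for r in (298,302,306,310,314,318,322,326): print(r,g[r,284:350:2])
psi=.245;R=np.array([np.cos(psi),np.sin(psi)]);n=np.array([-R[1],R[0]]);h=np.array([.5372,.2356])
for nm,off in(('flats at sides',np.pi/6),('corners at sides',0)):
  for x in(.0045,-.0045):
    print(nm,x,[tuple(proj(c,[*(h+x*R+.01097*np.cos(t)*n),.043+.01097*np.sin(t)]).round(0)) for t in off+np.arange(6)*np.pi/3])
a=c['pixels'][280:345,275:360,::-1];cv2.imwrite('pics/p12.png',cv2.resize(cv2.convertScaleAbs(a,alpha=1.3),None,fx=8,fy=8,interpolation=2))
E
```

```text
298 [79 81 55 34 44 61 73 70 69 70 71 70 69 69 68 69 69 69 69 70 70 69 68 68
 69 77 65 37 33 38 75 79 80]
302 [79 94 38 34 54 71 74 70 70 69 69 70 69 70 68 69 68 68 69 69 70 70 69 69
 69 83 72 54 34 34 75 79 79]
306 [ 81  68  32  35  68  86  70  83  88  77  73  70  70  70  70  70  69  68
  68  68  71  74  91 108  85  87 109 107  37  33  54  79  79]
310 [ 81  51  32  35  62  90  93 107 105 102  95  96  96 105 102 100 100 101
  93  85  75  93 116 128 128 127 129 111  34  32  39  79  79]
314 [ 95  35  33  34  56  90  95 127 127 128 129 130 130 129 127 128 130 130
 126 126 126 127 129 129 128 127 129 110  36  32  32  73  78]
318 [ 71  31  32  35  55  90  95 127 127 128 129 130 130 128 127 128 130 129
 127 126 126 128 129 128 129 128 129 108  34  33  31  52  79]
322 [ 49  30  33  34  49  83  93 124 126 128 129 130 129 128 127 128 130 129
 126 127 125 127 129 129 128 128 129 104  33  33  31  37  77]
326 [ 30  30  34  35  61  75  86 123 126 128 129 130 129 128 128 128 129 129
 126 126 125 127 128 128 116  93  83  87  32  31  30  30  72]
flats at sides 0.0045 [(np.float64(294.0), np.float64(
[... 303 characters left out ...]
(332.0)), (np.float64(339.0), np.float64(326.0)), (np.float64(337.0), np.float64(315.0)), (np.float64(316.0), np.float64(310.0)), (np.float64(296.0), np.float64(315.0))]
corners at sides 0.0045 [(np.float64(291.0), np.float64(302.0)), (np.float64(303.0), np.float64(311.0)), (np.float64(330.0), np.float64(311.0)), (np.float64(342.0), np.float64(302.0)), (np.float64(328.0), np.float64(293.0)), (np.float64(304.0), np.float64(293.0))]
corners at sides -0.0045 [(np.float64(292.0), np.float64(320.0)), (np.float64(303.0), np.float64(330.0)), (np.float64(330.0), np.float64(330.0)), (np.float64(341.0), np.float64(320.0)), (np.float64(328.0), np.float64(311.0)), (np.float64(305.0), np.float64(311.0))]
```

View pics/p12.png

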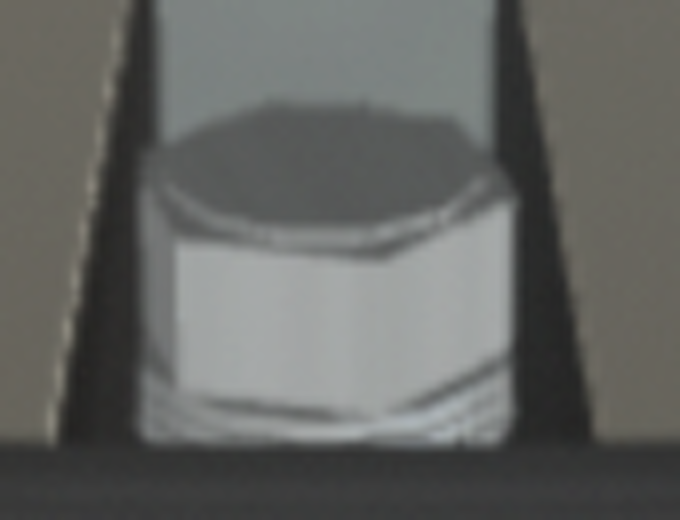

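The ridge sits at x=323, where flats on the pads would put it at 317. So the head is jammed about 15° off its flats, which agrees with the measured width of about 21.2 mm true. I'll retry with short, quick closures from just above the corner width, checking the averaged width each time.

```bash
cat >> h.py <<'E'
def width():
    w=[]
    for i in range(12): w.append(sensors.read_state()['grip_width']*1e3); env.dwell(.01)
    return np.mean(w)
E
python3 - <<'E'
from h import *
for k in range(8):
    command_gripper(.0235); wo=width()
    env.dwell(.025*k)
    t=sensors.read_state()['time_s'];command_gripper(.010)
    w=width();s=sensors.read_state();print(round(t,2),round(s['time_s'],2),wo.round(2),w.round(2),s['wrist_force'].round(1),flush=True)
    if w<18.7: break
E
```

```text
32.35 32.71 23.52 20.2 [-1.   3.1  0.5]
33.14 33.5 23.47 20.11 [-0.5  2.8  0.6]
33.97 34.33 23.55 19.81 [-0.9  2.7 -0.2]
34.83 35.22 23.47 19.17 [0.1 3.2 0.1]
35.75 36.13 23.52 19.2 [-0.5  3.   0.4]
36.69 37.08 23.42 19.4 [-0.7  2.2  0.4]
37.66 38.03 23.5 19.64 [-0.1  3.3  0. ]
38.63 39.0 23.35 19.81 [-0.7  2.7 -0.2]
```

The widths stay jammed at 19–20 mm. Sliding the closed pads a few mm along the head should use up the friction, so the squeeze can rotate the head onto its flats. I'll try a short vertical stroke and track the width and the ridge pixel.

```bash
cat >> h.py <<'E'
def ridge():
    g=cv2.GaussianBlur(vision.camera('wrist')['pixels'][...,1],(3,3),0).astype(int)
    low=[max([r for r in range(300,318) if g[r,u]<98] or [0]) for u in range(299,337)]
    m=max(low);return 299+np.mean([i for i,l in enumerate(low) if l==m]),m,g[319,288:343:2]
E
python3 - <<'E'
from h import *
print(width().round(2),ridge())
p=sensors.read_state()['position'];p=np.array([p[0],p[1],.024]);
for d in (.003,-.002,.0):
    env.move_straight(p+[0,0,d],speed=.02)
    s=sensors.read_state();print(d,s['position'].round(4),s['wrist_force'].round(1),s['moment'].round(2),width().round(2))
u=ridge();print(u,s['time_s'])
E
```

```text
19.73 (np.float64(320.0), 312, array([ 33,  35,  49,  84, 118, 128, 131, 132, 130, 129, 130, 131, 131,
       129, 128, 127, 128, 128, 131, 131, 130, 130, 131, 130, 128,  97,
        37,  32]))
0.003 [0.5383 0.236  0.0245] [  6.2   5.4 -18.8] [ 0.84 -1.09 -0.  ] 19.78
-0.002 [0.5385 0.2361 0.0238] [-3.5  1.4 10.9] [ 0.28  0.75 -0.06] 19.76
0.0 [0.5384 0.2361 0.024 ] [ 0.3  2.5 -1.3] [0.54 0.1  0.01] 19.8
(np.float64(320.0), 312, array([ 33,  35,  49,  84, 118, 128, 131, 131, 130, 129, 130, 131, 131,
       129, 128, 127, 128, 128, 131, 131, 130, 130, 132, 130, 128,  97,
        37,  32])) 40.3
```

The pads didn't slide, so the friction is high. The ridge is at 320, about 8° off, at a width of 19.75. That suggests the earlier 19.17–19.2 readings were on the flats. I'll retry until both width and ridge agree.

```bash
python3 - <<'E'
from h import *
for k in range(9):
    command_gripper(.0235); env.dwell(.12+.022*k)
    command_gripper(.010)
    w=width();u=ridge();print(round(sensors.read_state()['time_s'],2),w.round(2),u[0],u[1],u[2][2:8],flush=True)
    if w<19.35 and abs(u[0]-316.7)<1.6: break
E
```

```text
41.3 20.2 320.6666666666667 311 [ 66  95  95  96 115 128]
42.17 19.98 307.0 312 [ 71 102 102 101 102 102]
43.07 20.1 321.5 311 [ 56  88  95 118 126 128]
44.0 19.29 316.5 312 [ 43  94 122 126 126 125]
```

The ridge is at 316.5, matching the flats prediction, and the width is 19.29. I'll hold here for the full run-up and measure the bar's shift from before and after top frames.

```bash
python3 - <<'E'
from h import *
def bar(a):
    g=a[...,1].astype(float);o=[]
    for u in range(315,334,3):
        col=g[258:288,u];w=np.clip(95-col,0,None);o.append(round(258+(w*np.arange(30)).sum()/max(w.sum(),1),2))
    return o
for n in('top1','t2','t3'): print(n,bar(load(n)['pixels']))
for i in range(5):
    env.dwell(1.9);c=shot('top','t4.png')
    s=sensors.read_state();print(round(s['time_s'],1),bar(c['pixels']),width().round(2),ridge()[0],s['wrist_force'].round(1))
b=load('top1')['pixels'];print(np.stack([b[258:288,318,1],load('t3')['pixels'][258:288,318,1],c['pixels'][258:288,318,1]]))
E
```

```text
top1 [np.float64(271.59), np.float64(269.39), np.float64(273.52), np.float64(272.85), np.float64(271.93), np.float64(271.15), np.float64(270.44)]
t2 [np.float64(271.87), np.float64(270.11), np.float64(273.42), np.float64(272.26), np.float64(271.96), np.float64(271.1), np.float64(270.16)]
t3 [np.float64(271.12), np.float64(269.77), np.float64(273.03), np.float64(272.09), np.float64(271.2), np.float64(270.95), np.float64(270.11)]
46.0 [np.float64(270.69), np.float64(269.53), np.float64(272.93), np.float64(271.77), np.float64(271.15), np.float64(270.75), np.float64(270.19)] 19.23 316.5 [-0.2  1.2  1.1]
48.0 [np.float64(270.71), np.float64(269.53), np.float64(272.93), np.float64(271.73), np.float64(271.14), np.float64(270.77), np.float64(270.2)] 19.21 316.5 [-0.2  1.8 -0.8]
50.1 [np.float64(270.69), np.float64(269.58), np.float64(272.95), np.float64(271.72), np.float64(271.13), np.float64(270.75), np.float64(270.2)] 19.35 316.0 [0.1 1.6 0.4]
52.2 [np.float64(270.7), np.float64(269.58), np.float64(272.9), np.float64(271.75), np.float64(271.12), np.float64(270.76), np.float64(270.2)] 19.26 316.5 [-0.4  2.5  0.1]
54.4 [np.float64(270.76), np.float64(269.54), np.float64(272.93), np.float64(271.75), np.float64(271.17), np.float64(270.71), np.float64(270.2)] 19.28 316.5 [-0.8  1.2  0.2]
[[109  95  85  76  69  66  68  66  70  68  66  65  66  60  49  54  53  51
   46  96 131 128 127 128 128 130 130 130 132 132]
 [121 107  98  88  81  77  78  79  81  78  78  73  57  58  63  62  52  57
  112 145 148 144 143 145 145 145 146 147 148 148]
 [123 106  97  89  80  76  78  78  79  78  78  74  58  61  62  62  41  78
  146 148 147 144 144 144 144 145 147 147 149 147]]
```

The bar edge has moved about 1.6 px, against 1.5 px expected for full closure, and has been steady from 46 s to 54 s. The head hasn't moved either, so I'm handing in.

```bash
python3 - <<'E'
from h import *
print(width(),ridge()[0],sensors.read_state()['time_s']);order.hand_in()
E
```

```text
19.299624276793125 316.5 54.65
the job is handed in; nothing more can be done
```

I stood the small black capacitor in the round pocket and let go of it. I then gripped the bolt's hex head and held it for about 10 s until the nut ran tight. I handed in at about 54.7 s, still gripping the head.

**Checks that passed**
- **Capacitor:** the descent stopped at z = 23.7 mm against the expected 24 mm. After release, the can top was within 1 px of where a seated, upright can should appear.
- **Bolt head:** the ridge between the two upper faces is at column 316.5. Flats against the pads put it at about 317. It stayed there (within half a pixel) throughout the hold.
- **Clamp bar:** its edge moved about 1.6 px in the top view, against about 1.5 px expected for full closure. It did not move again between 46 and 54 s. The thread joint can't be read, so "tight" rests on this and on the hold time.

**Checks that failed or disagreed**
- **Earlier grips:** my first bolt grips (22–43 s) jammed the head about 8–15° off its flats. The bolt was still held in those grips, so part of the nut's run probably happened then. I reopened and regripped until it lay flat.
- **Grip stroke:** a short vertical stroke meant to free the jam did not make the pads slide. It reached about 20 N at the wrist.
- **Grip width:** the final reading is 19.3 mm on a 19 mm head, but the gripped can read 34.7 mm for 36 mm. I relied on the image more than the width.

I never touched the other objects on purpose, but I did not check them again in a final picture.

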